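Dispense two capsules from a rotary drum dispenser

TASK

Grip the square knob of the capsule dispenser and turn its drum, slowly enough that the orange capsules drop out of the side opening into the kidney dish one at a time, until exactly two of the three have dropped: let the first come to rest in the dish before you release the second. Stop then, so that the third capsule stays in the drum, and let go of the knob. Do not touch the capsules, and leave the dish, the vial, the spout bottle and the blue jar standing where they are.

Things in the scene. Friction and masses are not known exactly. Their poses are not given: they have to be found in the camera images.
- dispenser: Fixed capsule dispenser: grey base plate 120x130x10 mm, column, round white housing 110 mm across. Origin on the worktop below the centre of the drum's floor; z up; -x is its front, with side opening and chute. The drum axis leans 25 degrees towards -x: it points from floor to knob along (-0.423, 0, 0.906) in this frame; grip the knob along that line. Knob top about 175 mm above the worktop.
- drum_centre (a point): Centre of the housing's floor, on the drum axis, 100 mm above the dispenser's origin (fixed). Capsules in the drum lie within 45 mm of it; one in the chute or beyond is more than 55 mm away. The housing wall is 26 mm high, inner radius 50 mm.
- opening (a point): Middle of the side opening in the housing wall, at floor level on its lowest, front side; the opening is 31 mm (36 degrees) wide.
- chute_end (a point): Middle of the lower end of the steel chute, which slopes 25 degrees down from the opening over the dish; it is 38 mm wide with low side walls.
- drum (a joint): Angle of the drum, rad, positive counter-clockwise seen from the knob; turns freely either way (limits +-12), starts within 0.14 of 0. The drum has a 16 mm radius hub and four 3 mm vanes making four pockets of 90 degrees. At 0 the one empty pocket is centred on the opening, vanes at 45, 135, 225, 315 degrees to the dispenser's x. Friction about 0.06 N m; stays where left.
- knob_grip (a point): Middle of the blue square knob, on the drum axis, 58 mm from the drum floor; turns with the drum. The knob is 34x34 mm, 38 mm high along the axis (19 mm either way), edges rounded 3 mm. Site z = drum axis, outward; x and y are square to the knob's flats, which at drum angle 0 face the dispenser's sides and front. The clear cover, 109 mm across, lies 28 mm below this point.
- catch_dish: Loose steel kidney dish, 116 mm (its x) by 224 mm (its y), 43 mm high, standing under the end of the chute in front of the dispenser. Origin at the centre of its underside, z up.
- capsule_1: Orange ball-shaped capsule with a white seam, 20 mm across, 15 g; origin at its centre. It starts loose in the drum, in the pocket to the dispenser's +y side. It rolls out by its own weight, within half a second, once the leading vane of its pocket is some 5 to 20 degrees past the middle of the opening; 90 degrees more releases the next.
- capsule_2: Orange ball-shaped capsule with a white seam, 20 mm across, 15 g; origin at its centre. It starts loose in the drum, in the rear pocket, opposite the opening. It rolls out by its own weight, within half a second, once the leading vane of its pocket is some 5 to 20 degrees past the middle of the opening; 90 degrees more releases the next.
- capsule_3: Orange ball-shaped capsule with a white seam, 20 mm across, 15 g; origin at its centre. It starts loose in the drum, in the pocket to the dispenser's -y side. It rolls out by its own weight, within half a second, once the leading vane of its pocket is some 5 to 20 degrees past the middle of the opening; 90 degrees more releases the next.
- vial: Bystander: small clear vial with dark cap, 29 mm across, 74 mm high; origin at the centre of its underside.
- spout_bottle: Bystander: slender white bottle with a long spout, 38 mm across, 192 mm high; origin at the centre of its underside.
- blue_jar: Bystander: blue jar with a screw lid, 36 mm across, 53 mm high; origin at the centre of its underside.

How it is judged (in metres and radians):
On the way:
1. exactly one capsule lies at rest in the dish while the other two are still in the drum (((x of capsule_1 in the frame of catch_dish between -0.06 and 0.06 m and y of capsule_1 in the frame of catch_dish between -0.112 and 0.112 m and z of capsule_1 in the frame of catch_dish between 0 and 0.036 m and linear speed of capsule_1 below 0.04 m/s and distance between each of capsule_2, capsule_3 and drum_centre below 0.055 m) or (distance between each of capsule_1, capsule_3 and drum_centre below 0.055 m and x of capsule_2 in the frame of catch_dish between -0.06 and 0.06 m and y of capsule_2 in the frame of catch_dish between -0.112 and 0.112 m and z of capsule_2 in the frame of catch_dish between 0 and 0.036 m and linear speed of capsule_2 below 0.04 m/s) or (distance between each of capsule_1, capsule_2 and drum_centre below 0.055 m and x of capsule_3 in the frame of catch_dish between -0.06 and 0.06 m and y of capsule_3 in the frame of catch_dish between -0.112 and 0.112 m and z of capsule_3 in the frame of catch_dish between 0 and 0.036 m and linear speed of capsule_3 below 0.04 m/s))), for 0.3 s.
At the end, for the whole second after the job is handed in: Two of the three capsules lie in the kidney dish (inside its rim, below 36 mm above its underside, slower than 0.04 m/s) and the third is still inside the drum (within 55 mm of the centre of its floor) (((x of capsule_1 in the frame of catch_dish between -0.06 and 0.06 m and y of capsule_1 in the frame of catch_dish between -0.112 and 0.112 m and z of capsule_1 in the frame of catch_dish between 0 and 0.036 m and linear speed of each of capsule_1, capsule_2 below 0.04 m/s and x of capsule_2 in the frame of catch_dish between -0.06 and 0.06 m and y of capsule_2 in the frame of catch_dish between -0.112 and 0.112 m and z of capsule_2 in the frame of catch_dish between 0 and 0.036 m and distance between capsule_3 and drum_centre below 0.055 m) or (x of capsule_1 in the frame of catch_dish between -0.06 and 0.06 m and y of capsule_1 in the frame of catch_dish between -0.112 and 0.112 m and z of capsule_1 in the frame of catch_dish between 0 and 0.036 m and linear speed of each of capsule_1, capsule_3 below 0.04 m/s and distance between capsule_2 and drum_centre below 0.055 m and x of capsule_3 in the frame of catch_dish between -0.06 and 0.06 m and y of capsule_3 in the frame of catch_dish between -0.112 and 0.112 m and z of capsule_3 in the frame of catch_dish between 0 and 0.036 m) or (distance between capsule_1 and drum_centre below 0.055 m and x of capsule_2 in the frame of catch_dish between -0.06 and 0.06 m and y of capsule_2 in the frame of catch_dish between -0.112 and 0.112 m and z of capsule_2 in the frame of catch_dish between 0 and 0.036 m and linear speed of each of capsule_2, capsule_3 below 0.04 m/s and x of capsule_3 in the frame of catch_dish between -0.06 and 0.06 m and y of capsule_3 in the frame of catch_dish between -0.112 and 0.112 m and z of capsule_3 in the frame of catch_dish between 0 and 0.036 m))); the robot touches nothing.
It fails at once if the kidney dish is shifted by more than 30 mm or tipped (distance of catch_dish from where it was at the start of the episode above 0.03 m or angle between catch_dish's own z axis and vertical above 0.5 rad).
It fails at once if the small vial is shifted by more than 30 mm or tipped (distance of vial from where it was at the start of the episode above 0.03 m or angle between vial's own z axis and vertical above 0.5 rad).
It fails at once if the spout bottle is shifted by more than 30 mm or tipped (distance of spout_bottle from where it was at the start of the episode above 0.03 m or angle between spout_bottle's own z axis and vertical above 0.5 rad).
It fails at once if the blue jar is shifted by more than 30 mm or tipped (distance of blue_jar from where it was at the start of the episode above 0.03 m or angle between blue_jar's own z axis and vertical above 0.5 rad).
It fails at once if the robot touches a capsule (contact force between any of capsule_1, capsule_2, capsule_3 and the fingers above 0.3 N or contact force between any of capsule_1, capsule_2, capsule_3 and the arm above 0.3 N).
It also fails if it takes over 67 s, if anything falls off the work surface, if the arm or the gripper's body presses on something with over 40 N, if the wrist force passes 120 N, or if a joint passes its speed limit or range.

ROBOT

A 6-joint arm with a two-finger parallel gripper is mounted at the origin on a cart in front of the work surface, level with it; the furniture and walls round the work are solid. World frame = base frame: x ahead of the robot, y to its left, z up, the work surface at z = 0. Lengths are in mm, angles in rad, forces in N, time in s.
With the tool pointing down it reaches from about 275 to 850 mm from the base axis. Payload 19 kg.
Tool frame: the origin (TCP) lies between the finger pads; the fingertips stand 8 mm ahead of it and the grasp point (between the pads) lies 11 mm behind it (arm.finger_overhang is the distance from the TCP to the fingertips, in mm); z points along the fingers, x is the direction in which the jaws open and shut, and the axes are right-handed (so a half turn about z gives the same grasp; the last joint's range is limited). The gripper opens to 85 mm and grips with 20 to 120 N. Pads are 22 mm wide; open, the fingers measure 114 mm over their backs; the gripper's body (76 mm by 85 mm) begins 54 mm behind the grasp point. The pads swing forward as they close: fully open they stand 13 mm farther back than shut.
Start: joints at [1, 0.15, 1.437, -0, 1.554, -0.134], TCP at [243.249, 520.981, 239.267] pointing down, gripper open.
Joint ranges: [-2.8, 2.8], [-0.68, 2.1], [0.12, 2.68], [-1.39, 4.53], [0.16, 2.79], [-2.81, 2.81]. Speed limits (rad/s): [1.89, 1.89, 2.22, 3.01, 3.01, 3.01].

INTERFACE

Orientations are given as a unit quaternion [w, x, y, z].
In Python, from plant import arm gives the robot as it stands. The module is installed in compiled form; this text tells all that it offers. Calls block until the motion is done:
- arm.reach(position, orientation): joint-space move of the TCP to a pose.
- arm.movel(position, rot=None, v=150, f_stop=None): straight line of the TCP; rot=None keeps the orientation; v is the mean speed in mm/s. With f_stop (N) it stops when the force on the tool has changed by that much, and returns True; else False.
- arm.set_joints(angles): joint-space move.
- arm.grip(opening, f_grip=None): opening from 0.0 (shut) to 1.0 (fully open); f_grip is the grip in N (None keeps the last); returns when the fingers have stopped.
- arm.sleep(seconds).
- arm.inverse_kinematics(position, orientation): joint angles nearest the present ones, or None.
- arm.state(): the state.
- arm.capture(name): name is "scene" or "top"; returns a dict with "image" (480x640x3 uint8, red, green, blue), "fx", "fy", "cx", "cy" (pixels), "dist" ([k1, k2, p1, p2, k3] as OpenCV has them; the pictures are not rectified), "world_from_camera" (4x4, takes a point from camera to world coordinates). Camera axes: x right, y down, z forward; pixel columns grow to the right and rows downward; lengths in mm; the calibration is good to about 2 mm. A picture is of the moment at which its call begins. There is no depth.
A pose or a line that the arm cannot do raises arm.Unreachable and nothing moves.
- arm.sign_off(): hands the job in, once; it reports no verdict.
Trained networks look in the newest picture that a camera, given by its name, has taken for a name from the list of things; names that differ only in an ending like _2 or _b are one class to them, and where a whole thing is asked for, a point or a joint stands for the part that bears it (a point fixed in the world has none). Each returns a list of dicts, best first, with "score" (0 to 1); they miss things now and then, are a little off and sometimes report something else, mostly with a low value. They report only what shows in the picture. A call takes as long as a camera call.
- arm.outline_of(target, camera): "region" (480x640 bool, what is visible of it) and "rect" ([left, top, right, bottom] in pixels, round what is visible of it).
- arm.pinpoint(target, camera): "point" ([column, row] in pixels: a listed point, or the origin of a listed thing).
The state is a dict: "clock": time; "joint_pos": joint angles; "joint_vel": joint speeds; "tau": joint torques, N m; "position": TCP position; "tool_rot": TCP orientation; "force": force on the tool from outside, world axes, zero at the start; "wrist_torque": the same for the moment, N m; "width": opening from 0.0 (shut) to 1.0 (fully open).
Only numpy, scipy, OpenCV 4.12 (cv2) and the standard library are available. Lean on these libraries where they do the work, as an engineer would, in place of code of your own. Each camera call takes 0.05 s, during which the arm holds its last target. There are 200 camera calls.

## Working session

There is one attempt and no reset: what is moved stays moved. The work goes in short steps, each a Python script; the robot and the scene stay as the last script left them, time stands still between calls to the robot, and variables do not carry over. Pictures are saved under pics/ and viewed, about 8 in all and at most 12, crops included, and the job is handed in when it is done.

```bash
mkdir -p pics; python3 - <<'E'
from plant import arm
import cv2
for c in("scene","top"):
    r=arm.capture(c); cv2.imwrite(f"pics/{c}0.png",r["image"][:,:,::-1])
    print(c,r["fx"],r["cx"],r["cy"],r["dist"],r["world_from_camera"].tolist() if hasattr(r["world_from_camera"],"tolist") else r["world_from_camera"])
    for n in("dispenser","drum_centre","opening","chute_end","knob_grip","catch_dish","capsule_1","vial","spout_bottle","blue_jar"):
        print(n,[(d["point"],round(d["score"],2)) for d in arm.pinpoint(n,c)][:4])
print(arm.state()["clock"])
E
```

```text
scene 599.3565119997753 323.4567188351194 240.95867634912287 [-0.04093111  0.          0.          0.          0.        ] [[-0.7629582009694795, -0.4511554858838037, 0.46298327305677484, 183.1271561475219], [-0.6464408210688241, 0.535794849193576, -0.5431741382222626, 425.50091358836784], [-0.0030080607174216146, -0.7137104504871581, -0.7004343969538748, 754.5757377511019], [0.0, 0.0, 0.0, 1.0]]
dispenser [([315.7, 286.3], 0.89)]
drum_centre [([313.0, 243.5], 0.77), ([325.0, 222.5], 0.58)]
opening [([342.4, 260.2], 0.56)]
chute_end [([373.6, 281.5], 0.8)]
knob_grip [([324.9, 220.6], 0.87)]
catch_dish [([389.0, 306.8], 0.65), ([340.6, 262.2], 0.22)]
capsule_1 []
vial [([273.1, 318.8], 0.78), ([390.8, 306.6], 0.3)]
spout_bottle []
blue_jar [([345.9, 234.5], 0.76)]
top 483.275453611189 314.68985865706475 234.74022481546308 [-0.08067137  0.          0.          0.          0.        ] [[0.19994851153532373, -0.9597837859355463, 0.1970676964650425, 441.32857149069247], [-0.9798060055882764, -0.19604420230082917, 0.03933016853991532, -62.517731721327216], [0.0008855212900281534, -0.20095212116188566, -0.9796006639710816, 928.0048316041075], [0.0, 0.0, 0.0, 1.0]]
dispenser [([336.9, 240.7], 0.8)]
drum_centre [([338.3, 227.2], 0.65)]
opening [([343.3, 258.5], 0.56), ([407.7, 229.8], 0.29)]
chute_end [([349.9, 290.2], 0.82)]
knob_grip [([346.1, 238.2], 0.9)]
catch_dish [([344.8, 305.4], 0.73)]
capsule_1 []
vial [([288.9, 231.6], 0.53), ([345.1, 256.5], 0.25)]
spout_bottle [([389.1, 190.0], 0.55)]
blue_jar [([405.3, 233.1], 0.87)]
1.1
```

View pics/scene0.png

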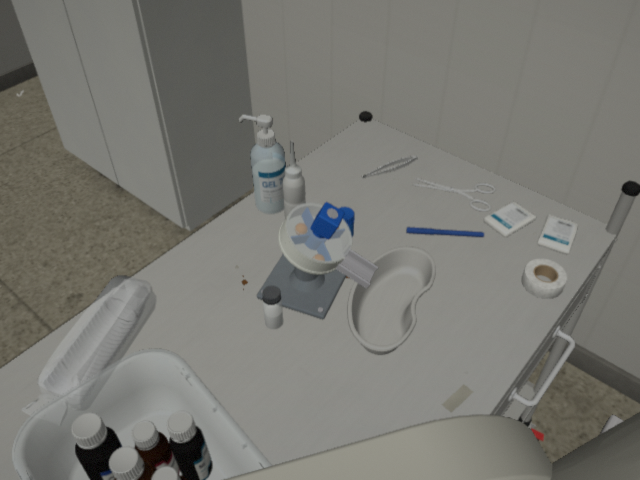

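View pics/top0.png

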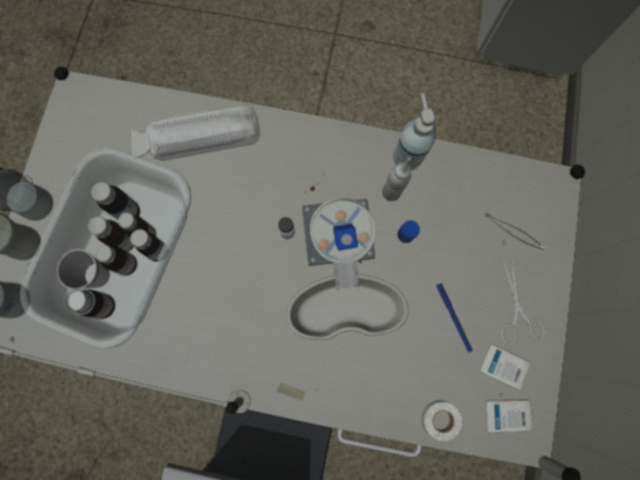

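```bash
cat > h.py <<'E'
import numpy as np, cv2
from plant import arm
from scipy.spatial.transform import Rotation as R
from scipy.optimize import least_squares
def ray(r,p):
    K=np.array([[r["fx"],0,r["cx"]],[0,r["fy"],r["cy"]],[0,0,1.]])
    u=cv2.undistortPoints(np.array([[p]],float),K,np.array(r["dist"],float))[0,0]
    T=np.array(r["world_from_camera"]);d=T[:3,:3]@[u[0],u[1],1];return T[:3,3],d/np.linalg.norm(d)
def proj(r,P):
    T=np.linalg.inv(np.array(r["world_from_camera"]))
    K=np.array([[r["fx"],0,r["cx"]],[0,r["fy"],r["cy"]],[0,0,1.]])
    return cv2.projectPoints(np.atleast_2d(P).astype(float),cv2.Rodrigues(T[:3,:3])[0],T[:3,3],K,np.array(r["dist"],float))[0][:,0]
def tri(rs):
    A=np.zeros((3,3));b=np.zeros(3)
    for o,d in rs:
        M=np.eye(3)-np.outer(d,d);A+=M;b+=M@o
    return np.linalg.solve(A,b)
def onz(o,d,z): return o+d*(z-o[2])/d[2]
E
python3 - <<'E'
from h import *
c={n:arm.capture(n) for n in("scene","top")}
obs=[]
loc={"dispenser":(0,0,0),"drum_centre":(0,0,100),"opening":(-45.3,0,100-21.1),"knob_grip":(-24.5,0,152.6)}
for n in list(loc)+["chute_end","catch_dish","blue_jar","vial"]:
    q={k:arm.pinpoint(n,k) for k in c}
    q={k:v[0]["point"] for k,v in q.items() if v}
    if len(q)==2: print(n,tri([ray(c[k],p) for k,p in q.items()]).round(1))
    if n in loc: obs+=[(loc[n],k,p) for k,p in q.items()]
q=arm.pinpoint("spout_bottle","top")
if q: print("bottle",onz(*ray(c["top"],q[0]["point"]),0))
def f(x):
    M=R.from_euler("z",x[2]).as_matrix()
    return np.concatenate([proj(c[k],M@np.array(l)+[x[0],x[1],0])[0]-p for l,k,p in obs])
s=least_squares(f,[420,-70,0],loss="soft_l1");print(s.x,f(s.x).round(1))
E
```

```text
dispenser [624.6 -68.1   7.9]
drum_centre [630.7 -69.8  98.8]
opening [585.4 -88.   74.5]
knob_grip [608.1 -78.  151.4]
chute_end [ 537.  -109.3   39.5]
catch_dish [ 502.8 -109.    -4.2]
blue_jar [ 669.1 -200.5   -9.6]
vial [626.1  27.7  -2.6]
bottle [ 744.39530803 -154.39386301    0.        ]
[628.92220312 -70.20350295 427.61078487] [-2.4  0.8  1.7 -0.   2.5  0.2 -0.4 -0.4 -2.8 -1.9 -0.4  0.1  2.5  0.
 -0.2  0.1]
```

The pictures show the dispenser at about (338,232) in the top view, with the chute pointing down the image to the dish at (348,305). The vial is left at (287,228), the jar right at (408,231), and the spout bottle behind at (397,182). The front approach to the knob is free. Next I refine the yaw and plan the turn.

```bash
cat >> h.py <<'E'
def tool(yaw,th,k):
    "tool rotation for drum angle th (rad), grasp option k"
    a=R.from_euler("z",yaw).apply([-.4226,0,.9063]); y=R.from_euler("z",yaw).apply([0,1.,0])
    x=R.from_rotvec(a*(th+k*np.pi/2)).apply(y); z=-a
    return a,R.from_matrix(np.c_[x,np.cross(z,x),z]).as_quat(scalar_first=True)
E
python3 - <<'E'
from h import *
c={n:arm.capture(n) for n in("scene","top")}
obs=[]
loc={"dispenser":(0,0,0),"drum_centre":(0,0,100),"opening":(-45.3,0,78.9),"knob_grip":(-24.5,0,152.6),"chute_end":None}
for n in loc:
    for k in c:
        v=arm.pinpoint(n,k)
        if v: obs.append((n,k,np.array(v[0]["point"]),3 if n=="knob_grip" else 1))
def f(x):
    M=R.from_euler("z",x[2]).as_matrix();o=[]
    for n,k,p,w in obs:
        l=np.array(loc[n] or (-45.3-x[3]*.906,0,78.9-x[3]*.423)); o.append(w*(proj(c[k],M@l+[x[0],x[1],0])[0]-p))
    return np.concatenate(o)
s=least_squares(f,[627,-70,.37,60],loss="soft_l1",x_scale=[1,1,.01,1]);x=s.x;print(x,f(x).round(1))
K=R.from_euler("z",x[2]).apply(loc["knob_grip"])+[x[0],x[1],0];print("knob",K)
for k in range(4):
    for d in(0,100):
        a,q=tool(x[2],0,k);j=arm.inverse_kinematics(K+a*(2-11+d),q);a,q2=tool(x[2],1,k);j2=arm.inverse_kinematics(K+a*(2-11+d),q2)
        print(k,d,None if j is None else np.round(j,2),None if j2 is None else np.round(j2,2))
E
```

```text
[ 6.28111611e+02 -6.88008167e+01  3.37494882e-01  6.35147825e+01] [ 0.1 -0.1 -1.3 -2.4  0.3  0.1  1.2  2.9 -3.  -0.8 -1.8 -2.2  5.8  1.9
  0.2 -1.8  3.6 -1.8 -1.7 -0.4]
knob [604.99372677 -76.91336292 152.6       ]
0 0 [-0.4   0.07  1.79  0.35  0.98 -2.46] None
0 100 [-0.46 -0.07  1.74  0.33  1.18 -2.45] None
1 0 [-0.4   0.07  1.79  0.35  0.98  2.26] [-0.4   0.07  1.79  0.35  0.98  1.26]
1 100 [-0.46 -0.07  1.74  0.33  1.18  2.26] [-0.46 -0.07  1.74  0.33  1.18  1.26]
2 0 [-0.4   0.07  1.79  0.35  0.98  0.69] [-0.4   0.07  1.79  0.35  0.98 -0.31]
2 100 [-0.46 -0.07  1.74  0.33  1.18  0.69] [-0.46 -0.07  1.74  0.33  1.18 -0.31]
3 0 [-0.4   0.07  1.79  0.35  0.98 -0.88] [-0.4   0.07  1.79  0.35  0.98 -1.88]
3 100 [-0.46 -0.07  1.74  0.33  1.18 -0.88] [-0.46 -0.07  1.74  0.33  1.18 -1.88]
```

```bash
python3 - <<'E'
from h import *
im=None;out=[]
for n,(u,v,w) in {"top":(296,190,100),"scene":(255,190,130)}.items():
    r=arm.capture(n);s=6
    s=560/w; o=cv2.resize(r["image"][v:v+int(w*1.05),u:u+w,::-1],None,fx=s,fy=s,interpolation=cv2.INTER_CUBIC)
    o=cv2.copyMakeBorder(o,0,max(0,590-o.shape[0]),0,0,cv2.BORDER_CONSTANT)[:590]
    for yaw,X,col in((.34,(605,-77),(0,255,0)),(.40,(607,-78),(0,0,255))):
        M=R.from_euler("z",yaw).as_matrix();K=np.array([*X,152.0]);C=K-M@[-24.5,0,52.6]
        ex=M@[.9063,0,.4226];ey=M@[0,1,0];a=M@[-.4226,0,.9063]
        def dr(P,cl=True): cv2.polylines(o,[((proj(r,np.array(P))-[u,v]+.5)*s).astype(int)],cl,col,1)
        t=np.linspace(0,6.28,40)
        dr([K+19*a+17*(i*ex+j*ey) for i,j in((1,1),(1,-1),(-1,-1),(-1,1))])
        dr([C+26*a+54.5*(np.cos(q)*ex+np.sin(q)*ey) for q in t])
        dr([C-50*ex,C-115*ex],False)
        D=C-[0,0,100]; dr([D+[0,0,10]+M@[60*i,65*j,0] for i,j in((1,1),(1,-1),(-1,-1),(-1,1))])
    cv2.imwrite(f"pics/ov_{n}.png",o)
E
```

```text
(no output)
```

View pics/ov_top.png

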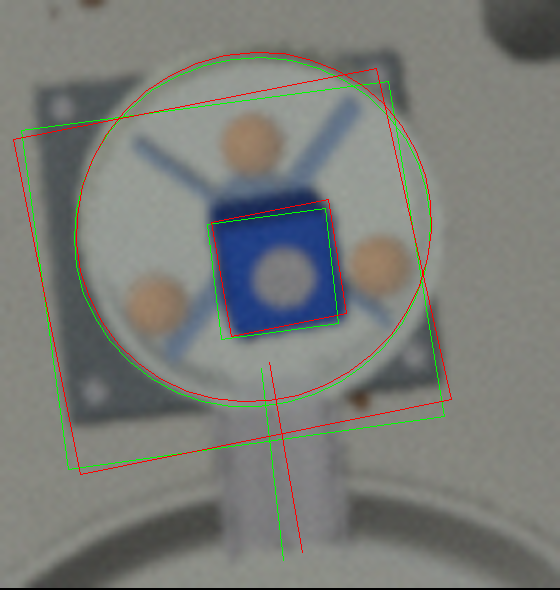

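View pics/ov_scene.png

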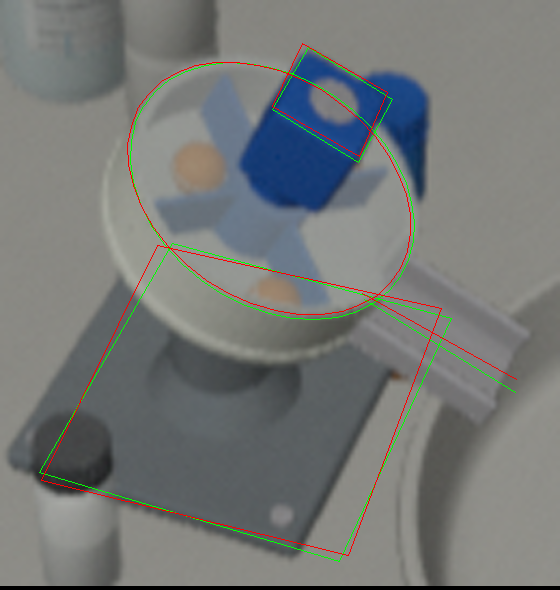

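```bash
python3 - <<'E'
from h import *
c={n:arm.capture(n) for n in("scene","top")}
T=lambda u,v:np.array([296+u/5.6-.5,190+v/5.6-.5]); s=560/130; S=lambda u,v:np.array([255+u/s-.5,190+v/s-.5])
obs=[("hole","top",T(285,277)),("hole","scene",S(334,101))]*3
obs+=[(("p",1,1),"top",T(38,88)),(("p",1,-1),"top",T(400,55)),(("p",-1,-1),"top",T(448,385)),(("p",-1,1),"top",T(75,425)),(("p",-1,1),"scene",S(295,547)),("ch","top",T(287,548)),("ch","scene",S(506,378))]
def f(x):
    M=R.from_euler("z",x[2]).as_matrix();o=[]
    for n,k,p in obs:
        l=np.array([-24.5-8.03,0,152.6+17.2]) if n=="hole" else np.array([-45.3-x[3]*.906,0,80-x[3]*.423]) if n=="ch" else np.array([60*n[1]+x[4],65*n[2],10])
        o.append(proj(c[k],M@l+[x[0],x[1],0])[0]-p)
    return np.concatenate(o)
r=least_squares(f,[627,-70,.33,60,20]);x=r.x;print(x,f(x).round(1))
print("knob",R.from_euler("z",x[2]).apply([-24.5,0,152.6])+[x[0],x[1],0])
hole=tri([ray(c["top"],obs[0][2]),ray(c["scene"],obs[1][2])]);print("hole",hole, "knob by hole",hole-19*tool(x[2],0,0)[0])
E
```

```text
[ 6.28937406e+02 -7.27517207e+01  3.03106305e-01  5.98500032e+01
  1.34771101e+01] [-0.3 -0.5  0.8 -0.6 -0.3 -0.5  0.8 -0.6 -0.3 -0.5  0.8 -0.6 -0.5 -0.4
  0.4 -0.9 -0.4  0.  -1.1 -0.3  1.6 -0.6 -0.6 -0.4 -0.2  0.9]
knob [605.55426501 -80.06463608 152.6       ]
hole [598.43512006 -82.74154354 167.81312658] knob by hole [606.09849108 -80.3448773  150.59342658]
```

```bash
cat >> h.py <<'E'
YAW=.303;K0=np.array([605.7,-80.1,152.])
E
python3 - <<'E'
from h import *
p=arm.state()["position"]
arm.movel([p[0],p[1],p[2]+110],v=250)
a,q=tool(YAW,.1,1)
arm.grip(1.0,40)
arm.reach(K0+a*(-9+70),q)
st=arm.state();print(st["clock"],np.round(st["joint_pos"],2),np.round(st["position"],1),np.round(st["force"],1))
o=[]
for n in("top","scene"):
    r=arm.capture(n);u,v=(270,170) if n=="top" else (255,140)
    o.append(cv2.resize(r["image"][v:v+145,u:u+100,::-1],None,fx=4,fy=4,interpolation=cv2.INTER_CUBIC))
cv2.imwrite("pics/pre.png",np.hstack(o))
E
```

```text
6.175 [-0.44 -0.04  1.76  0.32  1.11  2.2 ] [581.2 -87.3 207.4] [ 0.3  0.6 -0.7]
```

View pics/pre.png

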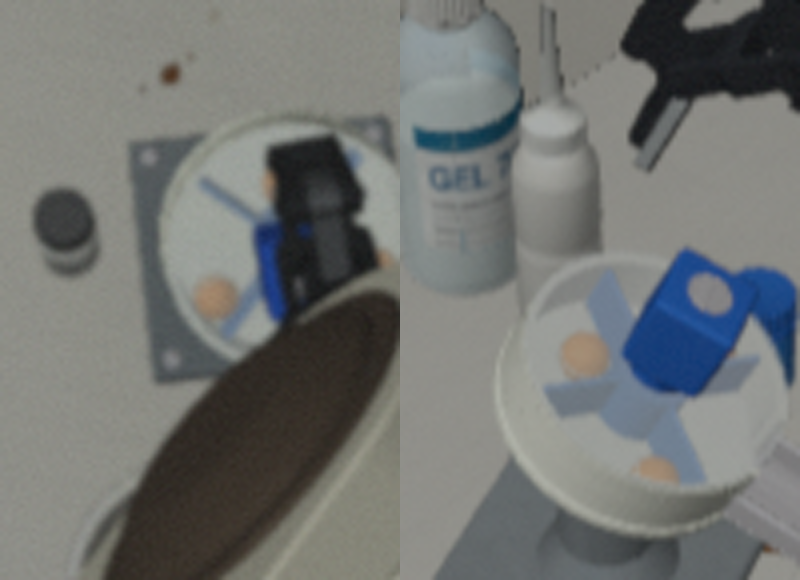

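The open jaws straddle the knob line: the finger shows at (320,190) left and the knob at (690,320) right. All three capsules are in the drum and the path is clear. I'll descend and grip lightly.

```bash
python3 - <<'E'
from h import *
a,q=tool(YAW,.1,1)
print("hit",arm.movel(K0+a*(-9),v=60,f_stop=12))
st=arm.state();print(st["clock"],np.round(st["position"],1),np.round(st["force"],1))
arm.grip(0.0,30)
st=arm.state()
Rm=R.from_quat(st["tool_rot"],scalar_first=True)
print(st["clock"],"w",st["width"]*85,"F tool",Rm.inv().apply(st["force"]).round(1),"T tool",Rm.inv().apply(st["wrist_torque"]).round(2))
r=arm.capture("scene");cv2.imwrite("pics/grip.png",cv2.resize(r["image"][130:320,220:470,::-1],None,fx=3,fy=3,interpolation=cv2.INTER_CUBIC))
E
```

```text
hit False
7.5917 [609.4 -79.1 144.3] [ 0.8  0.1 -0.3]
8.1083 w 33.422143645177265 F tool [ 0.2  0.5 -3.9] T tool [-0.25  0.32 -0.1 ]
```

View pics/grip.png

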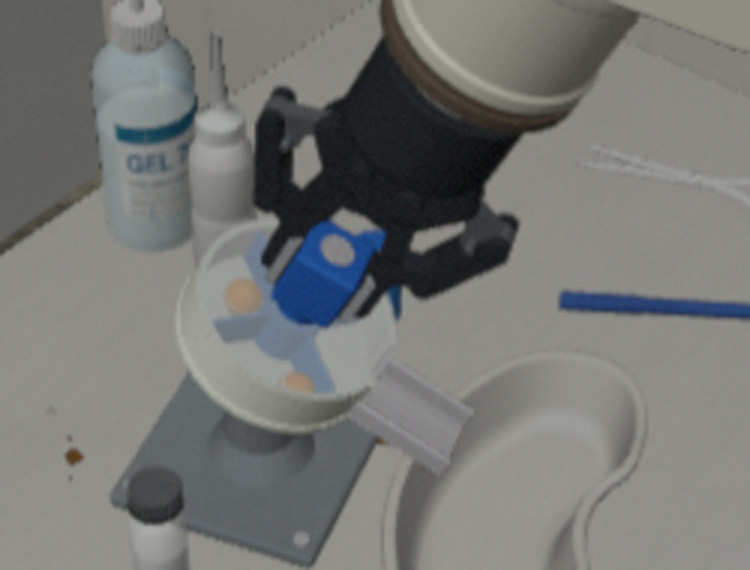

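Gripped at 33.4 mm with almost no side force, so it is well centred. I'll turn in small steps and watch the dish.

```bash
cat >> h.py <<'E'
J60=None
def blobs():
    im=arm.capture("scene")["image"];h=cv2.cvtColor(im,cv2.COLOR_RGB2HSV)
    m=cv2.inRange(h,(4,70,120),(20,255,255));m[:200]=0;m[:,:260]=0;m[:,460:]=0;m[370:]=0
    n,_,s,c=cv2.connectedComponentsWithStats(m)
    return [(round(c[i][0]),round(c[i][1]),int(s[i][4])) for i in range(1,n) if s[i][4]>12]
def turn_to(deg,j0,step=.12):
    j=np.array(arm.state()["joint_pos"]);tgt=j0-(np.radians(deg)-.1)
    n=max(1,int(np.ceil(abs(tgt-j[5])/step)))
    for v in np.linspace(j[5],tgt,n+1)[1:]: j[5]=v;arm.set_joints(j)
def rep(deg):
    st=arm.state();Rm=R.from_quat(st["tool_rot"],scalar_first=True)
    print(deg,round(st["clock"],1),"F",Rm.inv().apply(st["force"]).round(1),"w",round(st["width"]*85,1),blobs(),flush=True)
E
python3 - <<'E'
from h import *
arm.grip(0.0,60)
j0=float(arm.state()["joint_pos"][5]);open("j0","w").write(str(j0));print(j0)
rep(0)
for d in(20,38,48,52,56,60,64):
    turn_to(d,j0);arm.sleep(.5 if d>45 else 0.05);rep(d)
    if any(x>352 and y>245 for x,y,_ in blobs()): break
arm.sleep(.6);rep("end")
r=arm.capture("scene");cv2.imwrite("pics/first.png",cv2.resize(r["image"][180:370,220:470,::-1],None,fx=3,fy=3,interpolation=cv2.INTER_CUBIC))
E
```

```text
2.1951989020554104
0 8.4 F [ 1.6  1.1 -7.6] w 33.1 [(300, 228, 36), (318, 257, 13)]
20 9.2 F [-4.3  0.9 -1. ] w 33.2 [(299, 228, 39)]
38 10.1 F [-7.7 -1.3 -0.4] w 33.3 [(300, 241, 45), (329, 257, 33)]
48 11.2 F [-6.4 -2.5 -0.1] w 33.3 [(301, 243, 46), (333, 255, 42)]
52 12.1 F [-5.4 -2.5 -0.4] w 33.0 [(302, 244, 48), (335, 254, 35)]
56 12.9 F [-5.3 -2.1 -0.7] w 33.1 [(303, 245, 45), (383, 294, 113)]
end 13.6 F [-5.  -2.9 -0.5] w 33.0 [(303, 245, 44), (388, 307, 120)]
```

View pics/first.png

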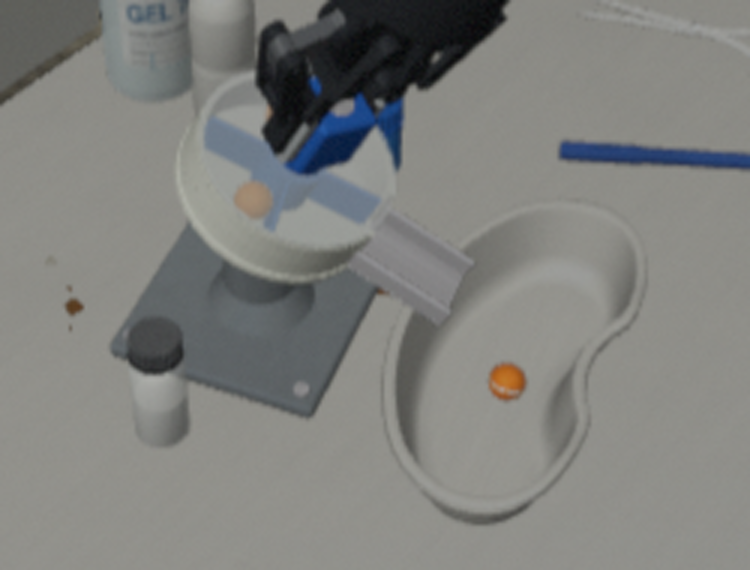

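One capsule is in the dish at (505,380). The other two are in the drum, at (253,198) and partly hidden behind the finger. I'll wait until it rests, then continue.

```bash
python3 - <<'E'
from h import *
j0=float(open("j0").read())
last=None;n=0;t0=arm.state()["clock"]
while arm.state()["clock"]-t0<12 and n<4:
    arm.sleep(.3);b=[p for p in blobs() if p[0]>352 and p[1]>245];p=b[0][:2] if b else None
    n=n+1 if p and last and max(abs(p[0]-last[0]),abs(p[1]-last[1]))<=0 else 0
    last=p;print(p,end=" ")
rep("rest")
if n>=4:
  for d in(75,100,125,136,140,144,148,152):
    turn_to(d,j0);arm.sleep(.5 if d>130 else .05);rep(d)
    if sum(p[0]>352 and p[1]>245 for p in blobs())>1: break
  arm.sleep(1);rep("end")
r=arm.capture("scene");cv2.imwrite("pics/second.png",cv2.resize(r["image"][180:370,220:470,::-1],None,fx=3,fy=3,interpolation=cv2.INTER_CUBIC))
E
```

```text
(388, 307) (388, 307) (388, 307) (388, 307) (388, 307) rest 15.5 F [-5.7 -2.2 -1.2] w 33.4 [(303, 245, 45), (388, 307, 119)]
75 16.3 F [-6.8 -4.9  0.1] w 33.3 [(305, 223, 32), (388, 307, 119)]
100 17.5 F [-5.5 -7.1 -2.7] w 33.3 [(300, 226, 24), (388, 307, 120)]
125 18.6 F [-3.9 -7.7 -4.4] w 33.3 [(328, 257, 35), (388, 307, 120)]
136 19.7 F [-1.2 -5.  -2.3] w 33.2 [(299, 242, 21), (333, 255, 28), (388, 307, 119)]
140 20.6 F [-0.2 -6.  -2.3] w 33.4 [(300, 244, 28), (335, 254, 20), (388, 307, 120)]
144 21.4 F [ 0.6 -5.4 -2.3] w 33.5 [(302, 245, 34), (336, 255, 19), (388, 307, 120)]
148 22.3 F [-1.1 -5.5 -3.5] w 33.4 [(303, 246, 38), (407, 276, 111), (388, 307, 121)]
end 23.4 F [-0.3 -5.8 -4.5] w 33.0 [(303, 246, 35), (407, 273, 107), (388, 307, 121)]
```

View pics/second.png

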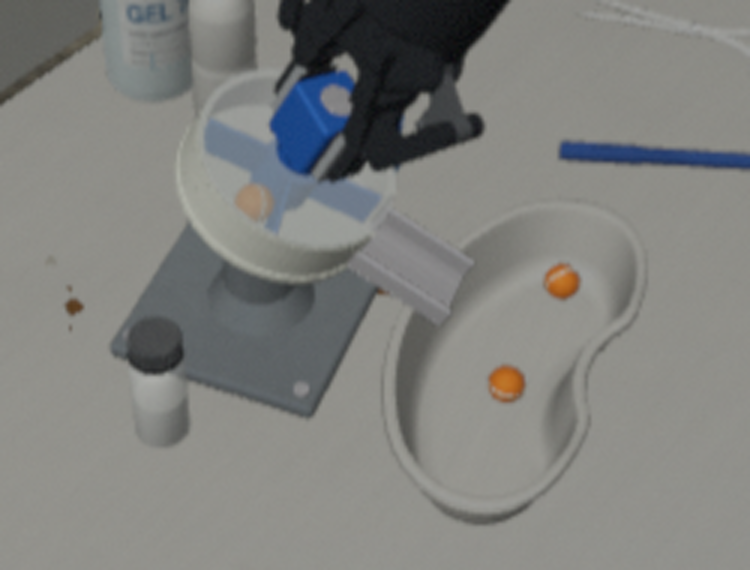

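Two capsules are in the dish, at (562,281) and (506,383), and the third is in its pocket at (254,201). Now I let go and back off along the axis.

```bash
python3 - <<'E'
from h import *
a,_=tool(YAW,0,1)
arm.grip(1.0)
arm.movel(np.array(arm.state()["position"])+a*110,v=80)
last=None;n=0
for i in range(20):
    arm.sleep(.3);b=[p[:2] for p in blobs() if p[0]>352 and p[1]>245]
    n=n+1 if b==last else 0
    last=b
    if n>=4:break
rep(n)
r=arm.capture("scene");cv2.imwrite("pics/end.png",cv2.resize(r["image"][150:370,220:470,::-1],None,fx=2.7,fy=2.7))
E
```

```text
4 27.3 F [ 0.5 -0.3 -0.6] w 85.1 [(303, 246, 32), (407, 273, 107), (388, 307, 121)]
```

View pics/end.png

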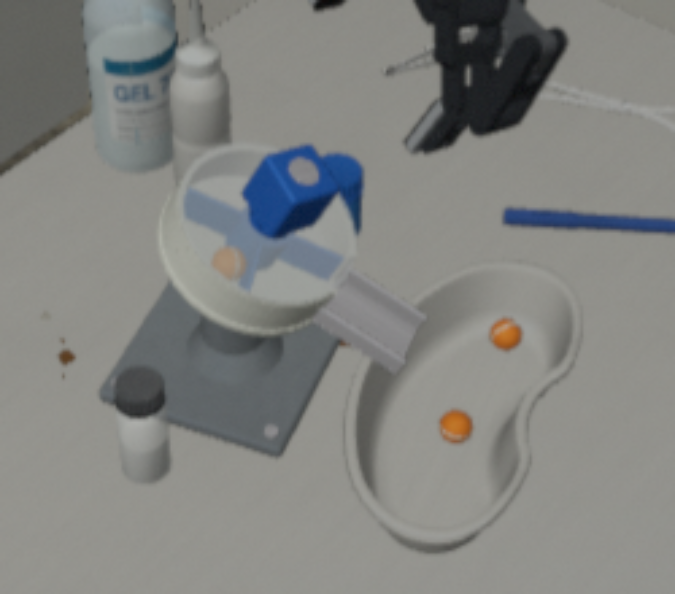

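The gripper is clear of the knob. Two capsules lie still in the dish, at (506,333) and (455,426), the third is in the drum at (229,263), and the bystanders are standing.

```bash
python3 -c "
from plant import arm
print(arm.sign_off())"
```

```text
the job is handed in; nothing more can be done
None
```

The job is done and handed in: two capsules lie in the kidney dish and the third is still in the drum. `sign_off` gave no verdict.

- **Turning:** I gripped the square knob along the leaning axis and turned the drum counter-clockwise in small steps. The first capsule dropped at about 56°. It did not move by a pixel in the pictures for over a second before I went on. The second dropped at about 148°, and I stopped there.
- **Last checks:** After letting go and backing off 110 mm along the axis, both capsules in the dish stayed still over five pictures in a row. The third was in its pocket, well away from the opening. The dish, vial, spout bottle and blue jar showed no visible shift. The tool force was under 1 N, and side forces while turning stayed under 10 N. The clock was at about 27 s of the 67 s allowed.
- **Disagreement:** The networks' points put the dispenser's yaw anywhere from 0.34 to 0.41 rad. Fitting the base plate, knob and chute in the pictures gave 0.303 rad, with residuals mostly within 1 pixel. I used that value, and the almost force-free grip supported it.

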